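Sweep the walnut offcuts into the scrap tray

TASK

Clear the bench: with closed fingers, sweep both dark walnut offcuts along the table into the scrap tray through its open mouth, until each lies flat on the tray's flat floor, wholly past the sloping lip. Push them only, do not pick them up or tip them over, and leave everything else on the table where it is.

Things in the scene. Friction and masses are not known exactly. Their poses are not given: they have to be found in the camera images.
- scrap_tray: Three-sided wooden scrap tray fixed to the table, 200 mm long (x) by 230 mm wide (y) by 40 mm high. Origin: centre of its underside, at table height. The open mouth, at x = -100 mm, faces along its -x axis; walls are 12 mm thick: inside 206 mm wide, back wall at x = +88 mm. A sloping lip rises from the table at x = -100 mm to the flat floor, 4 mm above the table, from x = -75 mm on.
- offcut_1: Dark walnut offcut lying flat, the one nearer to the tray; 42 (x) by 110 (y) by 22 mm high, about 60 g. Origin: centre of its underside. Long side x = -21 mm is straight and starts facing away from the tray (its x axis within about 0.6 rad of the tray's); the other tapers from x = +21 mm at y = +29 to +11 at y = -54, corner at y = +54 cut off. Mass centre at x = -2, y = +2 mm.
- offcut_2: Dark walnut offcut lying flat, the one farther from the tray; 42 (x) by 110 (y) by 22 mm high, about 60 g. Origin: centre of its underside. Long side x = -21 mm is straight and starts facing away from the tray (its x axis within about 0.6 rad of the tray's); the other tapers from x = +21 mm at y = +29 to +11 at y = -54, corner at y = +54 cut off. Mass centre at x = -2, y = +2 mm.
- masking_roll: Bystander, loose: roll of masking tape lying flat, 105 mm across, 25 mm high. Origin: centre of its underside.
- stain_tin: Bystander, loose: round tin, 75 mm across, 56 mm high. Origin: centre of its underside.
- glue_bottle: Bystander, loose: upright glue bottle, 46x77x176 mm. Origin: centre of its underside.
- spring_clamp: Bystander, loose: plastic spring clamp lying flat, 54x121x19 mm, its long side along its y axis. Origin: centre of its underside.

How it is judged:
By the outcome, as a careful person would: the job done as asked, in the order asked, and still so for the second after the job is handed in, with the robot touching nothing.
It also fails if it takes over 70 s, if anything falls off the work surface, if the arm or the gripper's body presses on something with over 40 N, if the wrist force passes 120 N, or if a joint passes its speed limit or range.

ROBOT

A 6-joint arm with a two-finger parallel gripper is mounted at the origin on the work surface; the furniture and walls round the work are solid. World frame = base frame: x ahead of the robot, y to its left, z up, the work surface at z = 0. Lengths are in m, angles in degrees, forces in N, time in s.
With the tool pointing down it reaches from about 0.35 to 0.875 m from the base axis. Payload 4.2 kg.
Tool frame: the origin (TCP) lies at the very end of the fingers, on their centre line; the grasp point (between the pads) lies 19 mm behind it; z points along the fingers, y is the line along which they close (so a half turn about z gives the same grasp; the last joint's range is limited). The gripper opens to 87 mm and grips with 3 to 60 N. Pads are 19 mm wide; open, the fingers measure 117 mm over their backs; the gripper's body (75 mm by 190 mm) begins 51 mm behind the grasp point.
Start: joints at [85.119, 22.042, 0.453, 0, -68.411, -14.817], TCP at [0.211, 0.588, 0.19] pointing down, gripper open.
Joint ranges: [-179.83, 179.83], [-69.29, 118.12], [-61.27, 80.66], [-181.25, 117.63], [-171.15, -9.14], [-177.46, 177.46]. Speed limits (degrees/s): [159.86, 159.86, 180, 180, 180, 180].

INTERFACE

Orientations are given as a 3x3 rotation matrix whose columns are the frame's x, y, z axes.
In Python, from station import sense, cams, r gives the robot as it stands. The module is installed in compiled form; this text tells all that it offers.
- The arm moves only by the tool step_arm, never from a script. Its argument "targets" is text: rows parted by semicolons, each of 4 numbers parted by spaces: the shift along the tool's x, y, z in cm, then the turn about the tool's z in degrees. In form: x y z turn; .... A call has 1 to 12 rows; each row shifts and turns the commanded pose from where the row before left it, along the tool's axes as they then stand; what a row does not reach is not made up. A row lasts 1/12 s, in which the tool goes at most 41.7 mm and 7.16 degrees, less where a joint would pass 70% of its speed; a pose out of reach is approached as far as the arm can. A call with a gripper value outside its range is refused whole. "claw" is the finger opening in cm, from 0 to 8.7, set as the call begins (left out, the last holds). The fingers move at their own pace and stop on an object; the grip force is fixed at half the most. Time passes only in rows, so rows that do not move let the fingers close. It gives the time, the measured TCP pose, the force, the opening and the grip force at its end, in the units of the state.
- sense(): the state, without advancing time (a new reading comes with each control period).
- cams.capture(name): name is "scene" or "top" or "wrist"; returns a dict with "frame" (400x640x3 uint8, blue, green, red), "vertical_fov" (degrees; the focal length in pixels is half the picture's height over the tangent of half this angle, whatever the lens; pixels are square), "cx", "cy" (the principal point, pixels), "dist_coeffs" ([k1, k2, p1, p2, k3] as OpenCV has them; the pictures are not rectified), "eye" and "rotation" of the camera in the world; the wrist camera has in their place "tool_from_camera" (4x4, takes a point from camera to tool coordinates, whose origin is the TCP and whose axes are the flange's). Camera axes: x right, y down, z forward; pixel columns grow to the right and rows downward; lengths in m; the calibration is good to about 2 mm. A picture is of the moment at which its call begins: read the wrist's pose just before it. There is no depth.
- r.finish_job(): hands the job in; it is judged then, once.
The state is a dict: "time_s": time; "joints": joint angles; "joint_velocities": joint speeds; "effort": joint torques, N m; "tcp_pos": TCP position; "ee_rot": TCP orientation; "wrist_force": force on the tool from outside, world axes, zero at the start; "moment": the same for the moment, N m; "gripper_width": opening from 0.0 (shut) to 1.0 (fully open); "gripper_force": force on a finger pad.
Only numpy, scipy, OpenCV 4.12 (cv2) and the standard library are available. Lean on these libraries where they do the work, as an engineer would, in place of code of your own. Each camera call takes 0.05 s, during which the arm holds its last target. There are 200 camera calls.

## Working session

There is one attempt and no reset: what is moved stays moved. The work goes in short steps, Python scripts to look and compute and a tool call to move; the robot and the scene stay as the last step left them, time stands still between calls to the robot, and variables do not carry over. Pictures are saved under pics/ and viewed, at most 10 in all, crops included, and the job is handed in when it is done.

Besides the shell and the picture viewer there is one more tool, called as name(argument=value, ...) on one line, values as JSON. step_arm: Moves the arm, as the interface text tells. Its arguments: {"type":"object","properties":{"targets":{"type":"string"},"claw":{"type":"number"}},"required":["targets"]}

```bash
mkdir -p pics; cat > h.py <<'E'
import numpy as np, cv2
from station import sense, cams, r
def cap(n):
    s=sense(); c=cams.capture(n)
    f=200/np.tan(np.radians(c["vertical_fov"])/2)
    K=np.array([[f,0,c["cx"]],[0,f,c["cy"]],[0,0,1]])
    if "eye" in c: R=np.array(c["rotation"]);e=np.array(c["eye"])
    else:
        T=np.array(c["tool_from_camera"]);E=np.array(s["ee_rot"])
        R=E@T[:3,:3]; e=np.array(s["tcp_pos"])+E@T[:3,3]
    return c["frame"],K,np.array(c["dist_coeffs"],float),R,e
def ray(cm,px,z):
    _,K,d,R,e=cm
    u=cv2.undistortPoints(np.array(px,float).reshape(-1,1,2),K,d).reshape(-1,2)
    v=np.c_[u,np.ones(len(u))]@R.T
    return e+v*((z-e[2])/v[:,2])[:,None]
E
python3 - <<'E'
from h import *
a=cap("top");b=cap("scene")
cv2.imwrite("pics/top0.png",a[0]);cv2.imwrite("pics/sc0.png",b[0])
s=sense();print(s["time_s"],s["tcp_pos"],np.round(s["ee_rot"],3),a[4],b[4])
E
```

```text
0.1 [0.21044631 0.58787125 0.18945245] [[ 0.941 -0.337 -0.001]
 [-0.337 -0.941 -0.002]
 [ 0.     0.002 -1.   ]] [ 0.06905516 -0.00340758  1.44306901] [-0.53771042 -0.69772421  0.59367637]
```

View pics/top0.png

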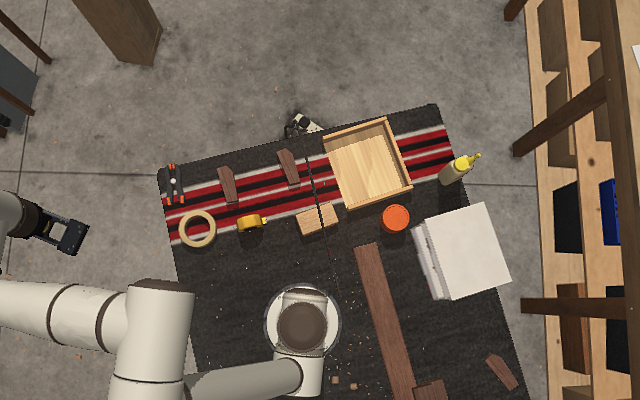

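View pics/sc0.png

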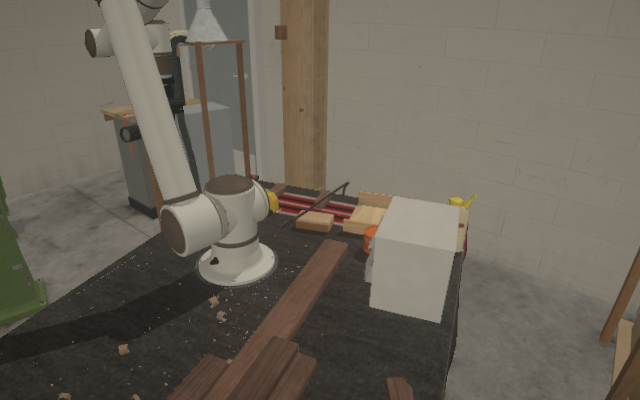

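```bash
python3 - <<'E'
from h import *
a=cap("top");w=cap("wrist")
cv2.imwrite("pics/top1.png",cv2.resize(a[0][90:270,150:490],None,fx=2.3,fy=2.3,interpolation=cv2.INTER_CUBIC));cv2.imwrite("pics/w0.png",w[0])
P=[[302,325],[228,184],[289,167],[330,128],[388,119],[412,188],[348,209],[302,120],[320,190],[170,240],[160,170],[435,103],[250,222],[317,220]]
print(np.c_[P,np.round(ray(a,P,0.0),3)])
E
```

```text
[[ 3.02e+02  3.25e+02 -8.00e-03  2.00e-03  0.00e+00]
 [ 2.28e+02  1.84e+02  3.88e-01  2.30e-01  0.00e+00]
 [ 2.89e+02  1.67e+02  4.44e-01  5.30e-02  0.00e+00]
 [ 3.30e+02  1.28e+02  5.69e-01 -6.50e-02  0.00e+00]
 [ 3.88e+02  1.19e+02  6.03e-01 -2.41e-01  0.00e+00]
 [ 4.12e+02  1.88e+02  3.91e-01 -3.11e-01  0.00e+00]
 [ 3.48e+02  2.09e+02  3.23e-01 -1.22e-01  0.00e+00]
 [ 3.02e+02  1.20e+02  5.91e-01  1.90e-02  0.00e+00]
 [ 3.20e+02  1.90e+02  3.77e-01 -4.00e-02  0.00e+00]
 [ 1.70e+02  2.40e+02  2.19e-01  3.86e-01  0.00e+00]
 [ 1.60e+02  1.70e+02  4.24e-01  4.32e-01  0.00e+00]
 [ 4.35e+02  1.03e+02  6.60e-01 -3.86e-01  0.00e+00]
 [ 2.50e+02  2.22e+02  2.77e-01  1.60e-01  0.00e+00]
 [ 3.17e+02  2.20e+02  2.89e-01 -3.30e-02  0.00e+00]]
```

View pics/top1.png

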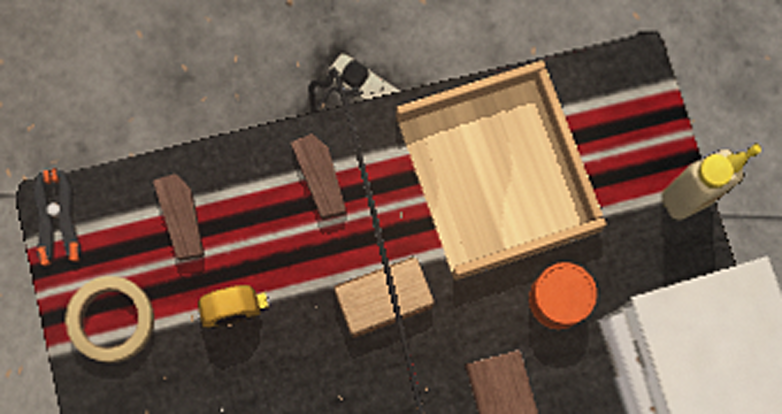

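View pics/w0.png

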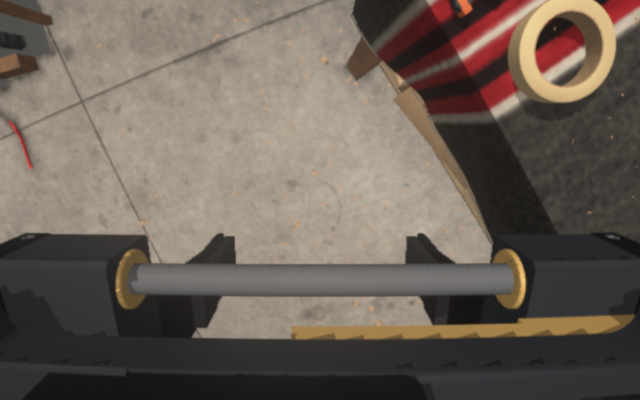

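```bash
python3 - <<'E'
from h import *
a=cap("top")[0];b=cap("scene")[0]
x=cv2.resize(a[110:310,270:390],None,fx=2.9,fy=2.9,interpolation=cv2.INTER_CUBIC)
y=cv2.resize(b[165:265,240:400],None,fx=2.7,fy=5.8,interpolation=cv2.INTER_CUBIC)
y=cv2.convertScaleAbs(y,alpha=1.5)
x=cv2.convertScaleAbs(x,alpha=1.5)
print(x.shape,y.shape)
cv2.imwrite("pics/rod.png",np.hstack([x,y]))
E
```

```text
(580, 348, 3) (580, 432, 3)
```

View pics/rod.png

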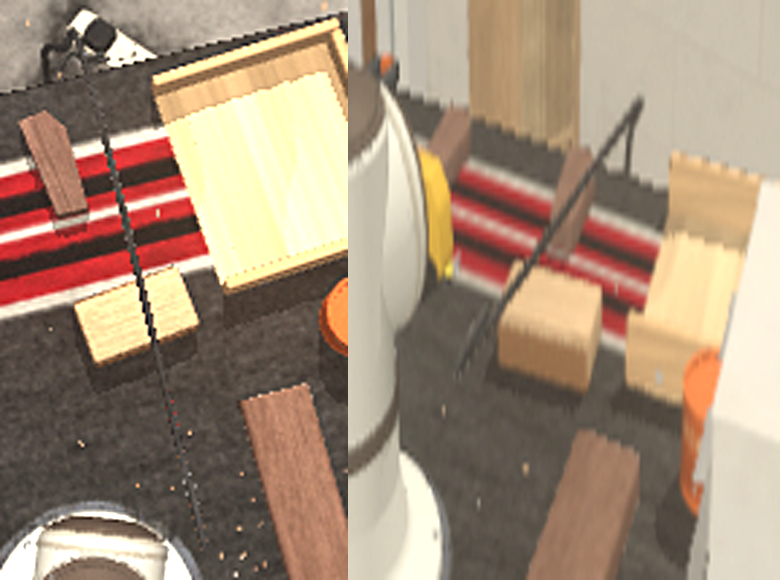

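```bash
cat >> h.py <<'E'
def tri(a,pa,b,pb):
    o1=a[4];o2=b[4];d1=ray(a,[pa],0)[0]-o1;d2=ray(b,[pb],0)[0]-o2
    t=np.linalg.lstsq(np.c_[d1,-d2],o2-o1,rcond=None)[0]
    p,q=o1+t[0]*d1,o2+t[1]*d2
    return (p+q)/2,np.linalg.norm(p-q)
E
python3 - <<'E'
from h import *
a=cap("top");b=cap("scene")
print(tri(a,(299,132),b,(348,182)),tri(a,(339,296),b,(281.5,229.7)))
# plane of rod from top line, hit with scene rays
p1,p2=ray(a,[[299,132],[339,296]],0);n=np.cross(p1-a[4],p2-a[4])
for px in [(348,182),(330,195),(310,208),(281.5,229.7)]:
    v=ray(b,[px],0)[0]-b[4]; t=n@(a[4]-b[4])/(n@v); print(px,b[4]+t*v)
p=[ (470,0)]
w=a[0]; hsv=cv2.cvtColor(w,cv2.COLOR_BGR2HSV)
# tray outer top rim corners from crop px
P=np.array([[398,108],[545,63],[606,223],[457,277]])/2.3+[150,90]
print(P,ray(a,P,0.04))
for n,c in dict(o2=[[155,180],[176,176],[193,208],[203,250],[177,255]],o1=[[292,143],[312,135],[331,155],[345,209],[319,217]]).items():
    print(n,ray(a,np.array(c)/2.3+[150,90],0.022)[:,:2].round(3).tolist())
for n,c,z in [("roll",(109,318),.025),("measure",(232,305),.03),("block",(385,297),.04),("tin",(565,295),.056),("clamp",(57,218),.02),("bottle",(718,170),.17)]:
    print(n,ray(a,[np.array(c)/2.3+[150,90]],z)[0].round(3))
E
```

```text
(array([0.54046309, 0.02100629, 0.05046777]), np.float64(0.01327822570346462)) (array([ 0.07523787, -0.09479721,  0.10111241]), np.float64(0.004779554799663368))
(348, 182) [0.57387068 0.03524609 0.03698147]
(330, 195) [ 0.40195767 -0.00895958  0.05757975]
(310, 208) [ 0.25061691 -0.04756876  0.08023833]
(281.5, 229.7) [ 0.0824859  -0.09104488  0.09679713]
[[323.04347826 136.95652174]
 [386.95652174 117.39130435]
 [413.47826087 186.95652174]
 [348.69565217 210.43478261]] [[ 0.52667168 -0.04393236  0.04      ]
 [ 0.59319624 -0.23105501  0.04      ]
 [ 0.38543379 -0.30652046  0.04      ]
 [ 0.31211679 -0.12098349  0.04      ]]
o2 [[0.429, 0.259], [0.434, 0.233], [0.394, 0.21], [0.341, 0.194], [0.333, 0.226]]
o1 [[0.482, 0.089], [0.493, 0.064], [0.468, 0.039], [0.398, 0.019], [0.387, 0.052]]
roll [0.252 0.305 0.025]
measure [0.271 0.154 0.03 ]
block [ 0.285 -0.033  0.04 ]
tin [ 0.291 -0.251  0.056]
clamp [0.377 0.38  0.02 ]
bottle [ 0.422 -0.41   0.17 ]
```

step_arm(targets="2.6 3 -0.8 0;2.6 3 -0.8 0;2.6 3 -0.8 0;2.6 3 -0.8 0;2.6 3 -0.8 0;2.6 3 -0.8 0;2.6 3 -0.8 0;2.6 3 -0.8 0;2.6 3 -0.8 0;2.6 3 -0.8 0;2.6 3 -0.8 0;2.6 3 -0.8 0", claw=0)

```text
time_s: 1.4
tcp_pos: [0.3831, 0.1424, 0.2874]
ee_rot: [[0.942, -0.336, 0.001], [-0.336, -0.942, 0.001], [0.001, -0.001, -1.0]]
wrist_force: [0.7, 0.0, 0.1]
gripper_width: 0.169
gripper_force: 0.0
```

step_arm(targets="0 0 0 7;0 0 0 7;0 0 0 7;0 0 0 7;0 0 0 7;0 0 0 7;0 0 0 7;0 0 0 1.6;0 0 0 0;0 0 0 0")

```text
time_s: 2.23
tcp_pos: [0.383, 0.1443, 0.2866]
ee_rot: [[0.338, -0.941, 0.0], [-0.941, -0.338, 0.0], [-0.0, -0.0, -1.0]]
wrist_force: [0.1, -0.5, 0.8]
gripper_width: 0.007
gripper_force: 0.0
```

```bash
python3 - <<'E'
from h import *
w=cap("wrist"); cv2.imwrite("pics/w1.png",w[0]); s=sense();print(s["time_s"],s["tcp_pos"],np.round(s["ee_rot"],3),w[4],w[3][:,2],s["wrist_force"])
E
```

```text
2.2833 [0.38298301 0.14428702 0.28655397] [[ 0.338 -0.941  0.   ]
 [-0.941 -0.338  0.   ]
 [-0.    -0.    -1.   ]] [0.40674942 0.07771918 0.48072876] [-0.08599945  0.24150846 -0.96658045] [ 0.31265977 -0.2975508   0.48312708]
```

View pics/w1.png

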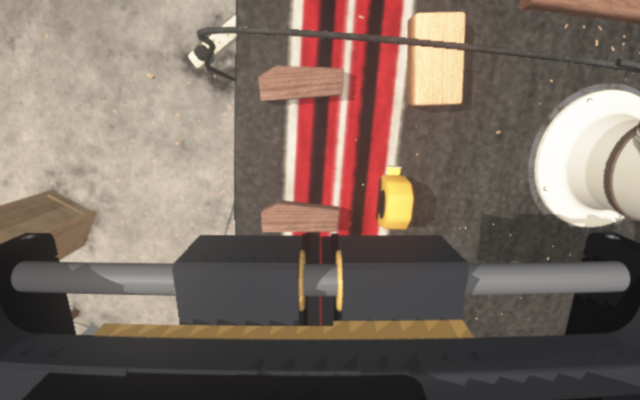

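```bash
python3 - <<'E'
from h import *
a=cap("top");b=cap("scene");w=cap("wrist")
# cable polyline in top (from crop /2.9): sample points
T=np.array([[93,85],[110,150],[125,215],[140,285],[155,350],[175,440],[200,540]])/2.9+[270,110]
for i in range(len(T)-1):
    p1,p2=ray(a,T[i:i+2],0);n=np.cross(p1-a[4],p2-a[4])
    for nm,c,pts in [("w",w,[(260,31),(320,35),(380,39),(440,44),(500,50),(560,57),(630,65)]),("s",b,[(348,182),(339,188.5),(330,195),(320,202),(310,208),(300,215.5),(290,223)])]:
        for px in pts:
            v=ray(c,[px],0)[0]-c[4]; t=n@(a[4]-c[4])/(n@v); q=c[4]+t*v
            if min(p1[0],p2[0])-.06<=q[0]*1.0<=max(p1[0],p2[0]): print(i,nm,px,q.round(3))
E
```

```text
0 w (260, 31) [0.505 0.014 0.048]
0 w (320, 35) [ 0.437 -0.005  0.048]
0 s (339, 188.5) [0.474 0.005 0.053]
1 w (320, 35) [ 0.437 -0.005  0.051]
1 w (380, 39) [ 0.371 -0.02   0.07 ]
1 s (330, 195) [ 0.394 -0.015  0.062]
2 w (380, 39) [ 0.371 -0.02   0.071]
2 w (440, 44) [ 0.311 -0.033  0.092]
2 s (330, 195) [ 0.393 -0.015  0.062]
2 s (320, 202) [ 0.318 -0.032  0.07 ]
3 w (440, 44) [ 0.311 -0.033  0.092]
3 w (500, 50) [ 0.252 -0.047  0.104]
3 s (320, 202) [ 0.318 -0.032  0.07 ]
3 s (310, 208) [ 0.249 -0.049  0.081]
4 w (500, 50) [ 0.252 -0.047  0.104]
4 w (560, 57) [ 0.195 -0.06   0.117]
4 w (630, 65) [ 0.136 -0.073  0.14 ]
4 s (310, 208) [ 0.249 -0.049  0.081]
4 s (300, 215.5) [ 0.187 -0.064  0.087]
4 s (290, 223) [ 0.13  -0.077  0.091]
5 w (630, 65) [ 0.132 -0.075  0.136]
5 s (290, 223) [ 0.129 -0.079  0.092]
```

```bash
cat >> h.py <<'E'
O=np.array([.4525,-.1755]) # tray centre approx
X=np.array([.337,-.9415]);Y=np.array([.9415,.337])
M=np.array([.419,-.0825])  # mouth middle
def tc(p): # world -> tray coords, mm: x from mouth edge (0=mouth, 25=floor start,188=back wall), y lateral
    p=np.atleast_2d(p)[:,:2]-M
    return np.c_[p@X,p@Y]*1000
def brown(c,amin=300):
    h=cv2.cvtColor(c[0],cv2.COLOR_BGR2HSV).astype(int)
    m=((h[...,0]<14)&(h[...,1]>50)&(h[...,1]<150)&(h[...,2]>40)&(h[...,2]<170)).astype(np.uint8)
    m=cv2.morphologyEx(m,cv2.MORPH_OPEN,np.ones((3,3)));m=cv2.morphologyEx(m,cv2.MORPH_CLOSE,np.ones((9,9)))
    out=[]
    for k in cv2.findContours(m,0,2)[0]:
        if cv2.contourArea(k)<amin: continue
        t=tc(ray(c,k.reshape(-1,2),.022)); rc=cv2.minAreaRect(t.astype(np.float32))
        out.append((k.reshape(-1,2).mean(0).round(),np.round(rc[0]),np.round(rc[1]),round(rc[2]),cv2.boxPoints(rc).round().tolist(),t))
    return out
E
python3 - <<'E'
from h import *
w=cap("wrist");a=cap("top")
for n,c,m in (("w",w,1200),("t",a,150)):
    for o in brown(c,m): print(n,*o[:5])
g=w[0].sum(2).astype(int)
print({x:(int(np.argmin(g[22:75,x])+22),int(g[22:75,x].min())) for x in list(range(290,470,10))})
print(sense()["time_s"])
E
```

```text
w [594.  11.] [ -19. -289.] [171.  28.] 88 [[-36.0, -374.0], [-8.0, -375.0], [-1.0, -204.0], [-29.0, -203.0]]
w [372. 152.] [-195.  -21.] [234. 358.] 75 [[-399.0, -87.0], [-53.0, -180.0], [8.0, 45.0], [-338.0, 138.0]]
t [502. 371.] [ 259. -666.] [ 46. 115.] 20 [[217.0, -620.0], [257.0, -728.0], [300.0, -712.0], [260.0, -604.0]]
t [576. 306.] [ 522. -584.] [114. 304.] 61 [[361.0, -560.0], [628.0, -708.0], [683.0, -608.0], [417.0, -461.0]]
t [389. 319.] [  34. -450.] [463. 150.] 86 [[-57.0, -676.0], [93.0, -686.0], [125.0, -224.0], [-25.0, -214.0]]
t [226. 186.] [-304.   71.] [111.  39.] 89 [[-324.0, 16.0], [-286.0, 16.0], [-284.0, 126.0], [-323.0, 127.0]]
t [288. 166.] [-118.   65.] [ 43. 116.] 4 [[-144.0, 121.0], [-135.0, 6.0], [-92.0, 9.0], [-101.0, 125.0]]
t [559. 120.] [725. -46.] [399.  71.] 17 [[524.0, -70.0], [544.0, -138.0], [926.0, -22.0], [905.0, 46.0]]
t [515.   7.] [728. 353.] [79. 42.] 37 [[684.0, 346.0], [709.0, 312.0], [772.0, 360.0], [747.0, 393.0]]
{290: (34, 246), 300: (34, 244), 310: (35, 235), 320: (61, 180), 330: (27, 161), 340: (37, 228), 350: (38, 224), 360: (39, 214), 370: (32, 166), 380: (22, 184), 390: (42, 233), 400: (42, 242), 410: (43, 238), 420: (44, 247), 430: (45, 245), 440: (46, 248), 450: (47, 248), 460: (48, 238)}
2.5333
```

step_arm(targets="4 0 0 0;4 0 0 0;4 0 0 0;2 0 0 0;0 0 0 0;0 0 0 0")

```text
time_s: 3.03
tcp_pos: [0.4303, 0.0117, 0.2862]
ee_rot: [[0.335, -0.942, -0.001], [-0.942, -0.335, -0.0], [-0.0, 0.001, -1.0]]
wrist_force: [-0.2, 0.5, -0.5]
gripper_width: 0.002
gripper_force: 0.0
```

```bash
python3 - <<'E'
from h import *
w=cap("wrist"); cv2.imwrite("pics/w2.png",w[0]); s=sense();print(s["time_s"],s["tcp_pos"],w[4])
E
```

```text
3.0833 [0.43019246 0.01238725 0.28630254] [ 0.45402152 -0.05489348  0.48036472]
```

View pics/w2.png

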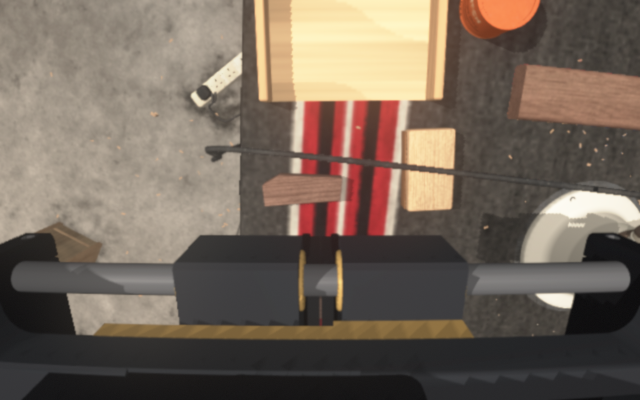

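```bash
python3 - <<'E'
from h import *
w=cap("wrist");a=cap("top")
w1c=(w[0],w[1],w[2],w[3],np.array([0.40674942,0.07771918,0.48072876]))
g=w[0].sum(2).astype(int)
pts=[]
for x in list(range(290,470,6)):
    c=g[145:185,x]; i=int(np.argmin(c)); 
    # thin dark line: contrast to +-5 rows
    con=min(c[max(i-5,0)],c[min(i+5,39)])-c[i]
    if con>120: pts.append((x,i+145))
W1=[(290,34),(300,34),(310,35),(340,37),(350,38),(360,39),(390,42),(400,42),(410,43),(420,44),(430,45),(440,46),(450,47),(460,48)]
A=ray(w1c,W1,0);B=ray(w,pts,0)
print(pts)
for k in range(0,len(B)-1,3):
    j=min(k+3,len(B)-1)
    if j==k: continue
    n=np.cross(B[k]-w[4],B[j]-w[4])
    for px,v0 in zip(W1,A):
        v=v0-w1c[4];t=n@(w[4]-w1c[4])/(n@v);q=w1c[4]+t*v
        lo=w[4]+(B[k]-w[4])*(q[2]-w[4][2])/(-w[4][2]);hi=w[4]+(B[j]-w[4])*(q[2]-w[4][2])/(-w[4][2])
        if hi[0]<=q[0]<=lo[0]: print(px,q.round(3),tc(q).round())
for o in brown(w,1500): print(*o[:5])
# tray mouth front corners in view at z=.04 and lip at 0
print(tc(ray(w,[[258,101],[443,101],[270,101],[430,100]],.04)),tc(ray(w,[[272,101],[428,100]],.0)))
E
```

```text
[(296, 155), (302, 156), (344, 158), (398, 166), (410, 168), (416, 169), (422, 169), (428, 170), (434, 171), (440, 171), (446, 172), (452, 173)]
(300, 34) [0.458 0.003 0.056] [[-67.  65.]]
(310, 35) [ 0.447 -0.     0.057] [[-68.  54.]]
(340, 37) [ 0.413 -0.009  0.061] [[-71.  20.]]
(350, 38) [ 0.402 -0.011  0.062] [[-73.   8.]]
(360, 39) [ 0.391 -0.014  0.063] [[-74.  -3.]]
(390, 42) [ 0.358 -0.022  0.065] [[-77. -37.]]
(400, 42) [ 0.348 -0.025  0.069] [[-78. -47.]]
(410, 43) [ 0.337 -0.028  0.07 ] [[-79. -58.]]
(420, 44) [ 0.327 -0.031  0.071] [[-80. -69.]]
(430, 45) [ 0.316 -0.033  0.073] [[-81. -80.]]
(440, 46) [ 0.305 -0.036  0.074] [[-82. -91.]]
(450, 47) [ 0.294 -0.039  0.075] [[ -83. -102.]]
(460, 48) [ 0.284 -0.041  0.078] [[ -85. -113.]]
[354. 187.] [-117.    2.] [226. 211.] 42 [[-272.0, 4.0], [-129.0, -152.0], [38.0, 0.0], [-105.0, 156.0]]
[503.  84.] [  28. -219.] [248. 318.] 22 [[-145.0, -117.0], [-28.0, -413.0], [202.0, -321.0], [85.0, -26.0]]
[[  -1.05704913  119.53095989]
 [  -0.71985308 -110.96767408]
 [  -1.16529389  104.59415448]
 [   0.31925632  -94.45354726]] [[ 6.31136303e-02  1.07524982e+02]
 [ 1.67405846e+00 -1.04137670e+02]]
```

step_arm(targets="-2 -1.7 0 0;-2 -1.7 0 0;-2 -1.7 0 0;-2 -1.7 0 0;0 0 4 0;0 0 4 0;0 0 4 0;0 0 4 0;0 0 4 0;0 0 4 0;0 0 2 0;0 0 0 0")

```text
time_s: 4.18
tcp_pos: [0.4634, 0.1099, 0.0222]
ee_rot: [[0.338, -0.941, -0.009], [-0.941, -0.338, -0.005], [0.002, 0.01, -1.0]]
wrist_force: [-0.4, -0.1, -0.0]
gripper_width: 0.004
gripper_force: 0.0
```

```bash
cat >> h.py <<'E'
def me():
    s=sense();print(round(s["time_s"],2),"tray",tc(s["tcp_pos"])[0].round(1),"z",round(s["tcp_pos"][2]*1000,1),"yaw",np.degrees(np.arctan2(s["ee_rot"][1][0],s["ee_rot"][0][0])).round(1),"F",np.round(s["wrist_force"],1))
E
python3 -c "
from h import *
me()"
```

```text
4.18 tray [-166.2  106.6] z 22.2 yaw -70.2 F [-0.4 -0.1 -0. ]
```

step_arm(targets="0 0 1 0;0 0 0 0;0.8 0 0 0;0.8 0 0 0;0.8 0 0 0;0.8 0 0 0;0.8 0 0 0;0.8 0 0 0;0.8 0 0 0;0.8 0 0 0;0 0 0 0")

```text
time_s: 5.1
tcp_pos: [0.4892, 0.0492, 0.0164]
ee_rot: [[0.335, -0.942, -0.0], [-0.942, -0.335, -0.0], [0.0, 0.0, -1.0]]
wrist_force: [-0.4, 1.0, 0.3]
gripper_width: 0.007
gripper_force: 0.0
```

```bash
python3 - <<'E'
from h import *
me(); a=cap("top")
for o in brown(a,100):
    if -400<o[1][0]<150 and abs(o[1][1])<200: print(*o[:5])
cv2.imwrite("pics/t3.png",cv2.resize(a[0][110:250,200:420],None,fx=3,fy=3,interpolation=2))
E
```

```text
5.1 tray [-100.3  110.4] z 16.4 yaw -70.4 F [-0.4  1.   0.3]
[294. 178.] [-119.   29.] [43. 37.] 85 [[-140.0, 10.0], [-103.0, 6.0], [-99.0, 49.0], [-136.0, 52.0]]
```

View pics/t3.png

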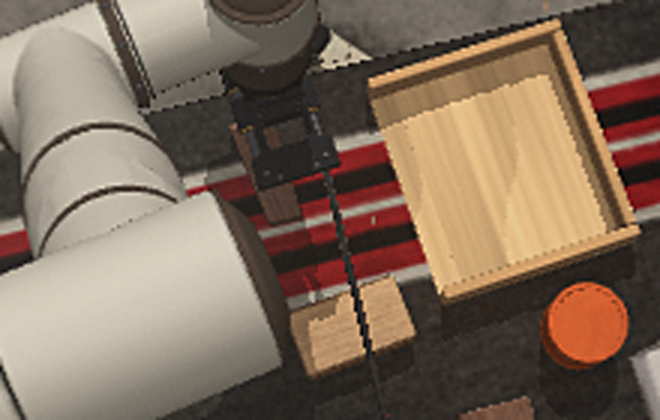

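step_arm(targets="0 0 -4 0;0 0 -4 0;0 0 -4 0;-2 1 -4 0;-4 1 -1 0;-3 1 0 0;0 0 0 0;0 0 0 0")

```text
time_s: 5.82
tcp_pos: [0.4313, 0.1243, 0.1831]
ee_rot: [[0.34, -0.94, 0.001], [-0.94, -0.34, 0.001], [-0.0, -0.001, -1.0]]
wrist_force: [0.2, 0.2, 0.3]
gripper_width: 0.002
gripper_force: 0.0
```

```bash
python3 - <<'E'
from h import *
me(); a=cap("top");w=cap("wrist")
for o in brown(a,100):
    if -400<o[1][0]<150 and abs(o[1][1])<200: print(*o[:5])
cv2.imwrite("pics/w4.png",np.vstack([w[0][:240],cv2.resize(a[0][110:250,200:420],(640,330),interpolation=2)]))
E
```

```text
5.82 tray [-190.5   81.3] z 183.1 yaw -70.1 F [0.2 0.2 0.3]
[227. 182.] [-301.   76.] [ 43. 101.] 2 [[-323.0, 126.0], [-320.0, 25.0], [-278.0, 27.0], [-281.0, 127.0]]
[288. 167.] [-118.   65.] [ 43. 116.] 4 [[-144.0, 121.0], [-136.0, 6.0], [-93.0, 9.0], [-101.0, 124.0]]
```

View pics/w4.png

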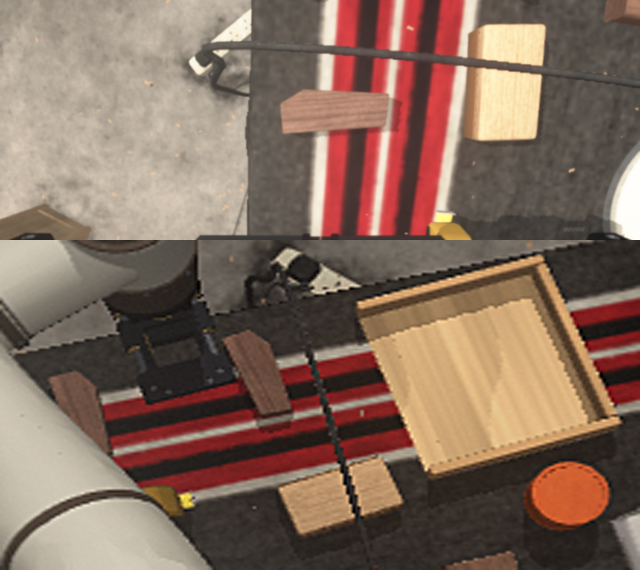

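```bash
python3 - <<'E'
from h import *
w=cap("wrist");a=cap("top")
print(tc(ray(w,[[283,133],[281,105],[301,90],[388,94],[387,125]],.022)).round())
print(ray(w,[[283,133],[281,105],[301,90],[388,94],[387,125]],.022).round(3))
print([ (k, tc(ray(w,[[283,133],[387,125]],k)).round().tolist()) for k in (0,.01,.05)])
print(w[4],sense()["joints"])
E
```

```text
[[-139.  119.]
 [-111.  121.]
 [ -97.  101.]
 [-101.   14.]
 [-131.   14.]]
[[0.485 0.089 0.022]
 [0.495 0.063 0.022]
 [0.481 0.043 0.022]
 [0.398 0.017 0.022]
 [0.388 0.045 0.022]]
[(0, [[-140.0, 122.0], [-132.0, 9.0]]), (0.01, [[-140.0, 121.0], [-131.0, 11.0]]), (0.05, [[-137.0, 116.0], [-130.0, 19.0]])]
[0.45592178 0.05661946 0.37661898] [ 3.66522839e+01  5.11785298e+00 -2.35812012e+01  3.94258076e-03
 -6.13696877e+01 -1.70137698e+01]
```

step_arm(targets="1.3 -1.4 0 0;1.2 -1.3 0 0;0 0 3 0;0 0 4 0;0 0 4 0;0 0 3 0;0 0 2 0;0 0 1 0;0 0 0 0;0 0 0 0;0 0 0 0;0 0 0 0")

```text
time_s: 7.02
tcp_pos: [0.467, 0.1089, 0.0136]
ee_rot: [[0.337, -0.942, 0.002], [-0.942, -0.337, 0.001], [-0.0, -0.002, -1.0]]
wrist_force: [1.2, -1.0, -0.2]
gripper_width: 0.001
gripper_force: 0.0
```

```bash
python3 -c "
from h import *
me()"
```

```text
7.02 tray [-164.   109.7] z 13.6 yaw -70.3 F [ 1.2 -1.  -0.2]
```

step_arm(targets="0.8 0 0 0;0.8 0 0 0;0.8 0 0 0;0 0 0 0")

```text
time_s: 7.35
tcp_pos: [0.4745, 0.0848, 0.013]
ee_rot: [[0.335, -0.942, 0.001], [-0.942, -0.335, 0.0], [-0.0, -0.001, -1.0]]
wrist_force: [-1.1, -0.0, -0.1]
gripper_width: 0.002
gripper_force: 0.0
```

```bash
python3 - <<'E'
from h import *
me(); a=cap("top")
for o in brown(a,100):
    if -400<o[1][0]<150 and abs(o[1][1])<200: print(*o[:5])
E
```

```text
7.35 tray [-138.8  108.7] z 13.0 yaw -70.4 F [-1.1 -0.  -0.1]
[293. 178.] [-119.   27.] [36. 35.] 88 [[-137.0, 9.0], [-103.0, 8.0], [-102.0, 45.0], [-136.0, 46.0]]
```

step_arm(targets="0.8 0 0 0;0.8 0 0 0;0.8 0 0 0;0 0 0 0;-0.5 0 0 0;-1 0 -2 0;-2 0 -4 0;-3 1 -4 0;-3 1 -4 0;0 0 -3 0;0 0 0 0;0 0 0 0")

```text
time_s: 8.4
tcp_pos: [0.4394, 0.1373, 0.1672]
ee_rot: [[0.339, -0.941, 0.004], [-0.941, -0.339, 0.003], [-0.002, -0.005, -1.0]]
wrist_force: [0.1, 0.6, -0.3]
gripper_width: 0.006
gripper_force: 0.0
```

```bash
cat >> h.py <<'E'
def look(n):
    c=cap(n)
    for o in brown(c,100 if n=="top" else 800):
        if -400<o[1][0]<200 and abs(o[1][1])<200 and max(o[2])<200:
            q=cv2.approxPolyDP(o[5].astype(np.float32),5,True).reshape(-1,2).round().tolist()
            print(n,*o[:4],q)
    return c
E
python3 - <<'E'
from h import *
me(); look("top");look("wrist")
E
```

```text
8.4 tray [-200.    93.3] z 167.2 yaw -70.2 F [ 0.1  0.6 -0.3]
top [228. 185.] [-300.   58.] [ 43. 138.] 2 [[-320.0, 125.0], [-322.0, 76.0], [-297.0, 19.0], [-304.0, -4.0], [-312.0, -4.0], [-306.0, -12.0], [-286.0, 36.0], [-280.0, 97.0], [-290.0, 122.0]]
top [288. 166.] [-119.   66.] [ 42. 114.] 2 [[-117.0, 123.0], [-139.0, 120.0], [-137.0, 13.0], [-117.0, 9.0], [-102.0, 26.0], [-99.0, 101.0]]
wrist [372. 158.] [-183.   47.] [ 36. 142.] 78 [[-117.0, 15.0], [-118.0, 33.0], [-133.0, 37.0], [-134.0, 55.0], [-253.0, 60.0], [-247.0, 42.0], [-139.0, 35.0], [-136.0, 21.0], [-131.0, 31.0], [-121.0, 31.0]]
wrist [376.  41.] [-65.  40.] [20. 71.] 86 [[-30.0, 43.0], [-99.0, 51.0], [-100.0, 32.0], [-30.0, 29.0]]
```

```bash
python3 - <<'E'
from h import *
a=cap("top");s=sense()
def proj(c,P):
    rv=cv2.Rodrigues(c[3].T)[0]; return cv2.projectPoints(np.array(P,float),rv,-c[3].T@c[4],c[1],c[2])[0].reshape(-1,2).round(1)
p=np.array([.4892,.0492,.0164])
print("t3 full px",[ (q,(q-[200,110])*3) for q in proj(a,[p,p+[0,0,.07],p+[0,0,.2]])])
w=cap("wrist"); t=np.array(s["tcp_pos"]); E=np.array(s["ee_rot"])
print("tcp in wrist",proj(w,[t,t-E[:,2]*.019]), "cam in tool", (E.T@(w[4]-t)).round(3), (E.T@w[3]).round(2).tolist())
im=cv2.resize(a[0][100:280,140:400],None,fx=2,fy=2,interpolation=2)
cv2.imwrite("pics/last.png",np.hstack([im,cv2.resize(w[0],(280,360))[:, :280]]))
E
```

```text
t3 full px [(array([290.8, 150.7]), array([272.4, 122.1])), (array([290.1, 143.6]), array([270.3, 100.8])), (array([288.7, 128.4]), array([266.1,  55.2]))]
tcp in wrist [[320.2 233.5]
 [320.2 245.4]] cam in tool [ 0.071  0.    -0.194] [[-0.0, -0.97, -0.26], [1.0, -0.0, -0.0], [0.0, -0.26, 0.97]]
```

step_arm(targets="2.5 -0.5 0 0;0 0 3 0;0 0 4 0;0 0 4 0;0 0 2 0;0 0 1.5 0;0 0 0.5 0;0 0 0 0;0 0 0 0;0 0 0 0")

```text
time_s: 9.43
tcp_pos: [0.4529, 0.1143, 0.0161]
ee_rot: [[0.337, -0.941, 0.002], [-0.941, -0.337, 0.001], [-0.0, -0.002, -1.0]]
wrist_force: [0.4, 0.6, 0.3]
gripper_width: 0.006
gripper_force: 0.0
```

step_arm(targets="0 0 0.2 0;0 0 0.2 0;0 0 0.1 0;0 0 0 0;0 0 0 0")

```text
time_s: 9.85
tcp_pos: [0.4521, 0.114, 0.0104]
ee_rot: [[0.337, -0.941, 0.0], [-0.941, -0.337, 0.0], [-0.0, -0.0, -1.0]]
wrist_force: [0.5, -0.1, 0.2]
gripper_width: 0.003
gripper_force: 0.0
```

step_arm(targets="0 0 0.2 0;0 0 0 0;0 0 0 0")

```text
time_s: 10.1
tcp_pos: [0.452, 0.1139, 0.0082]
ee_rot: [[0.337, -0.941, -0.0], [-0.941, -0.337, -0.0], [0.0, 0.0, -1.0]]
wrist_force: [-0.0, 0.2, -0.2]
gripper_width: 0.003
gripper_force: 0.0
```

```bash
python3 - <<'E'
from h import *
me(); look("top")
E
```

```text
10.1 tray [-173.8   97.2] z 8.2 yaw -70.3 F [-0.   0.2 -0.2]
top [290. 168.] [-119.   66.] [115.  40.] 90 [[-117.0, 123.0], [-130.0, 121.0], [-139.0, 82.0], [-132.0, 58.0], [-137.0, 22.0], [-123.0, 8.0], [-106.0, 15.0], [-100.0, 98.0]]
```

step_arm(targets="0 0 0.2 0;0 0 0.2 0;0 0 0 0;0 0 0 0")

```text
time_s: 10.48
tcp_pos: [0.4519, 0.1139, 0.0041]
ee_rot: [[0.337, -0.941, -0.0], [-0.941, -0.337, -0.0], [0.0, 0.001, -1.0]]
wrist_force: [0.9, -0.2, -0.1]
gripper_width: 0.005
gripper_force: 0.0
```

step_arm(targets="0.8 -1 0 0;0.8 0 0 0;0.8 0 0 0;0.8 0 0 0;0.8 0 0 0;0 0 0 0;0 0 0 0")

```text
time_s: 11.07
tcp_pos: [0.4748, 0.0789, 0.0042]
ee_rot: [[0.336, -0.942, -0.0], [-0.942, -0.336, -0.0], [-0.0, 0.0, -1.0]]
wrist_force: [-0.3, 0.0, 0.6]
gripper_width: 0.005
gripper_force: 0.0
```

```bash
python3 - <<'E'
from h import *
me(); look("top")
E
```

```text
11.07 tray [-133.2  107. ] z 4.2 yaw -70.4 F [-0.3  0.   0.6]
top [292. 179.] [-119.   25.] [33. 34.] 86 [[-101.0, 39.0], [-134.0, 40.0], [-131.0, 11.0], [-108.0, 9.0]]
```

```bash
python3 - <<'E'
from h import *
a=cap("top");b=cap("scene");w=cap("wrist")
r_=lambda i,s:cv2.convertScaleAbs(cv2.resize(i,s,interpolation=2),alpha=1.4)
top=np.hstack([r_(a[0][125:200,250:340],(400,333)),r_(b[0][160:222,280:354],(400,333))])
bot=np.hstack([r_(w[0][100:340,130:510],(400,253)),r_(b[0][100:260,200:453],(400,253))])
cv2.imwrite("pics/fin.png",np.vstack([top,bot]))
E
```

```text
(no output)
```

View pics/fin.png

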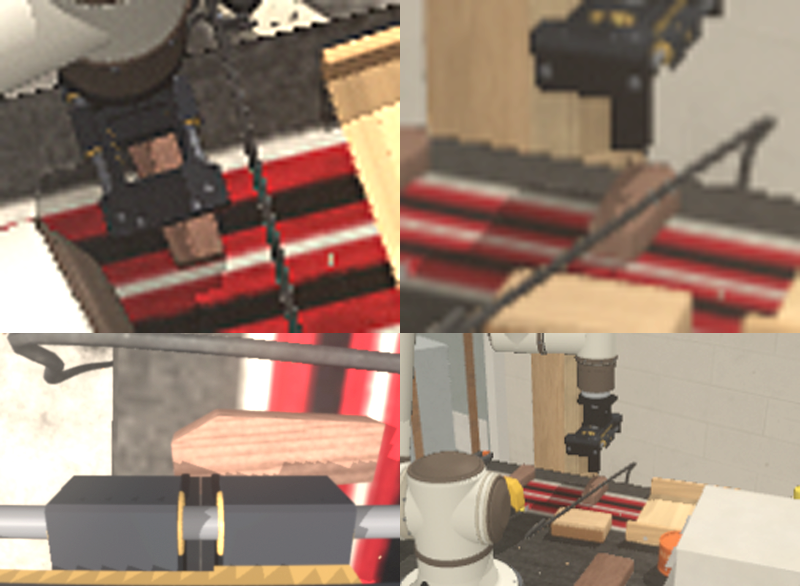

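```bash
python3 - <<'E'
from h import *
b=cap("scene");w=cap("wrist");s=sense();p=np.array(s["tcp_pos"])
def proj(c,P):
    rv=cv2.Rodrigues(c[3].T)[0]; return cv2.projectPoints(np.array(P,float),rv,-c[3].T@c[4],c[1],c[2])[0].reshape(-1,2).round(1)
print("tcp in scene",proj(b,[p,p+[0,0,.02],p+[0,0,.07]]))
px=[[130+(x)/1.0526,100+(y-333)/1.0526] for x,y in [(174,473),(172,437),(203,411),(395,420)]]
for z in (-.05,0,.022,.06): print(z,tc(ray(w,px,z)).round().tolist(),w[4])
E
```

```text
tcp in scene [[322.2 195.3]
 [322.2 190.3]
 [322.4 177.5]]
-0.05 [[-153.0, 126.0], [-126.0, 127.0], [-108.0, 105.0], [-114.0, -32.0]] [0.49865469 0.01336736 0.19849449]
0 [[-135.0, 123.0], [-114.0, 123.0], [-99.0, 106.0], [-104.0, -4.0]] [0.49865469 0.01336736 0.19849449]
0.022 [[-127.0, 121.0], [-108.0, 122.0], [-95.0, 106.0], [-99.0, 8.0]] [0.49865469 0.01336736 0.19849449]
0.06 [[-114.0, 118.0], [-98.0, 119.0], [-88.0, 106.0], [-91.0, 30.0]] [0.49865469 0.01336736 0.19849449]
```

step_arm(targets="-1.5 0 -0.5 0;-2 0 0 0;0 0 0.5 0;0 0 0 0;0 0 0.3 0;0 0 0.3 0;0 0 0 0;0 0 0 0")

```text
time_s: 12.03
tcp_pos: [0.463, 0.112, -0.0021]
ee_rot: [[0.336, -0.942, -0.001], [-0.942, -0.336, -0.001], [0.0, 0.001, -1.0]]
wrist_force: [-0.5, -0.6, 0.7]
gripper_width: 0.009
gripper_force: 0.0
```

step_arm(targets="0 0 0.3 0;0 0 0.3 0;0 0 0 0;0 0 0 0")

```text
time_s: 12.37
tcp_pos: [0.463, 0.1124, -0.008]
ee_rot: [[0.337, -0.942, -0.001], [-0.942, -0.337, -0.0], [0.0, 0.001, -1.0]]
wrist_force: [-0.1, 0.3, -0.6]
gripper_width: 0.009
gripper_force: 0.0
```

```bash
python3 - <<'E'
from h import *
me(); look("top")
b=cap("scene")
g=b[0].sum(2)
print(g[165:205,312:332:3])
E
```

```text
12.37 tray [-168.7  107.1] z -8.0 yaw -70.3 F [-0.1  0.3 -0.6]
top [291. 167.] [-117.   65.] [115.  34.] 87 [[-117.0, 123.0], [-128.0, 117.0], [-133.0, 80.0], [-126.0, 56.0], [-137.0, 22.0], [-123.0, 8.0], [-107.0, 12.0], [-99.0, 101.0]]
[[264 149 175 152 161 319 332]
 [226 144 215 192 151 380 382]
 [159 153 221 183 164 379 382]
 [164 161 180 163 161 381 384]
 [162 159 200 153 144 382 381]
 [150 143 248 142 157 384 383]
 [141 141 280 141 256 381 382]
 [138 131 261 138 290 380 381]
 [122 123 220 151 288 377 382]
 [114 118 248 238 287 376 379]
 [115 112 272 268 283 376 379]
 [142 112 270 270 282 379 378]
 [162 111 269 269 285 379 376]
 [136 113 265 266 282 376 376]
 [113 114 262 261 284 373 377]
 [111 115 266 259 284 375 377]
 [111 114 262 267 283 372 378]
 [114 113 264 270 282 371 377]
 [111 112 262 265 279 370 376]
 [111 110 262 262 279 369 377]
 [114 111 262 265 279 370 377]
 [110 112 266 274 277 369 377]
 [108 110 272 310 282 364 374]
 [110 111 311 312 279 364 371]
 [115 155 306 275 282 364 370]
 [159 169 231 266 274 305 373]
 [172 174 179 262 266 263 328]
 [177 179 178 268 263 267 275]
 [178 178 178 268 261 270 207]
 [154 160 189 260 263 261 165]
 [140 144 216 260 265 208 218]
 [146 162 256 264 260 161 223]
 [235 249 274 268 207 216 211]
 [293 340 273 263 162 242 205]
 [260 327 269 207 184 226 200]
 [217 262 263 160 252 217 272]
 [198 247 215 167 267 211 371]
 [156 237 165 236 233 203 328]
 [121 200 160 246 219 204 230]
 [162 169 205 236 219 185 200]]
```

step_arm(targets="0 0 0.3 0;0 0 0.3 0;0 0 0 0;0 0 0 0")

```text
time_s: 12.8
tcp_pos: [0.4629, 0.1125, -0.014]
ee_rot: [[0.337, -0.941, -0.001], [-0.941, -0.337, -0.0], [0.0, 0.001, -1.0]]
wrist_force: [-0.2, 0.1, -0.3]
gripper_width: 0.001
gripper_force: 0.0
```

step_arm(targets="0 0 0.2 0;0 0 0 0;0 0 0 0")

```text
time_s: 13.05
tcp_pos: [0.4631, 0.1126, -0.0158]
ee_rot: [[0.337, -0.941, -0.0], [-0.941, -0.337, -0.0], [0.0, 0.0, -1.0]]
wrist_force: [0.1, -0.3, -0.2]
gripper_width: 0.007
gripper_force: 0.0
```

step_arm(targets="0 0 0.2 0;0 0 0 0;0 0 0 0")

```text
time_s: 13.3
tcp_pos: [0.4631, 0.1126, -0.0178]
ee_rot: [[0.337, -0.941, -0.0], [-0.941, -0.337, -0.0], [0.0, 0.0, -1.0]]
wrist_force: [-0.6, 0.2, 0.1]
gripper_width: 0.008
gripper_force: 0.0
```

step_arm(targets="0 0 0.2 0;0 0 0 0;0 0 0 0")

```text
time_s: 13.55
tcp_pos: [0.4631, 0.1125, -0.0198]
ee_rot: [[0.337, -0.941, -0.0], [-0.941, -0.337, -0.0], [0.0, 0.0, -1.0]]
wrist_force: [-0.6, 0.2, -0.5]
gripper_width: 0.003
gripper_force: 0.0
```

step_arm(targets="0 0 0.2 0;0 0 0 0;0 0 0 0")

```text
time_s: 13.8
tcp_pos: [0.4631, 0.1125, -0.0219]
ee_rot: [[0.337, -0.941, -0.0], [-0.941, -0.337, -0.0], [0.0, 0.0, -1.0]]
wrist_force: [-0.3, 0.9, 0.7]
gripper_width: 0.007
gripper_force: 0.0
```

step_arm(targets="0 0 0.2 0;0 0 0 0;0 0 0 0")

```text
time_s: 14.05
tcp_pos: [0.4631, 0.1126, -0.0238]
ee_rot: [[0.337, -0.941, -0.0], [-0.941, -0.337, -0.0], [0.0, 0.0, -1.0]]
wrist_force: [-0.1, 0.2, 0.8]
gripper_width: 0.004
gripper_force: 0.0
```

step_arm(targets="0 0 0.1 0;0 0 0 0;0 0 0 0")

```text
time_s: 14.3
tcp_pos: [0.4631, 0.1126, -0.0248]
ee_rot: [[0.337, -0.941, -0.0], [-0.941, -0.337, -0.0], [0.0, 0.0, -1.0]]
wrist_force: [0.3, -0.3, 0.7]
gripper_width: 0.005
gripper_force: 0.0
```

step_arm(targets="0 0 0.1 0;0 0 0 0;0 0 0 0")

```text
time_s: 14.55
tcp_pos: [0.4631, 0.1126, -0.0258]
ee_rot: [[0.337, -0.941, -0.0], [-0.941, -0.337, -0.0], [0.0, 0.0, -1.0]]
wrist_force: [0.5, -0.2, 0.2]
gripper_width: 0.003
gripper_force: 0.0
```

step_arm(targets="0 0 -0.4 0;0.8 0 0 0;0.8 0 0 0;0.8 0 0 0;0.8 0 0 0;0.4 0 0 0;0 0 0 0;0 0 0 0")

```text
time_s: 15.22
tcp_pos: [0.4753, 0.0782, -0.0218]
ee_rot: [[0.336, -0.942, -0.0], [-0.942, -0.336, -0.0], [0.0, 0.0, -1.0]]
wrist_force: [0.2, 0.3, 0.3]
gripper_width: 0.007
gripper_force: 0.0
```

```bash
python3 - <<'E'
from h import *
me(); look("top")
b=cap("scene")
g=b[0].sum(2)
print(g[178:206,308:335:3])
E
```

```text
15.22 tray [-132.3  107.2] z -21.8 yaw -70.4 F [0.2 0.3 0.3]
[[111 112 111 115 124 126 162 220 334]
 [143 113 110 111 112 115 139 159 381]
 [150 111 112 113 115 116 121 322 380]
 [127 114 110 114 112 142 112 379 381]
 [114 113 113 110 114 196 111 378 376]
 [111 108 112 110 112 175 177 378 373]
 [259 229 108 112 113 122 211 379 370]
 [307 291 229 229 110 108 208 373 373]
 [298 297 273 269 112 115 205 379 373]
 [291 291 273 268 108 113 200 374 372]
 [287 288 274 293 111 109 200 369 369]
 [225 231 303 310 112 111 201 370 367]
 [176 176 245 232 113 113 201 373 358]
 [172 173 181 170 110 111 157 320 297]
 [172 177 175 178 111 110 216 269 204]
 [150 152 150 158 109 119 264 257 174]
 [145 142 140 142 118 143 233 203 243]
 [140 141 135 139 132 178 229 167 270]
 [204 161 132 139 158 191 200 242 273]
 [272 232 195 155 190 192 173 272 261]
 [235 256 254 206 204 181 244 270 232]
 [169 204 229 213 198 163 271 231 216]
 [148 158 178 203 181 206 274 208 210]
 [130 147 172 198 159 263 240 209 210]
 [107 122 176 188 191 264 224 205 245]
 [112 101 163 159 224 234 224 204 234]
 [147 129 169 180 233 225 221 186 209]
 [180 161 155 209 229 222 213 156 192]]
```

```bash
cat >> h.py <<'E'
def art(c,x0,y0,w,h,st=1):
    H=cv2.cvtColor(c[0],cv2.COLOR_BGR2HSV).astype(int)
    for y in range(y0,y0+h,st):
        s=""
        for x in range(x0,x0+w,st):
            a,b,v=H[y,x]
            red=(a<5 or a>172) and b>130
            s+= "R" if red and v>70 else "." if v<45 else "b" if (a<16 and 50<b<=150 and v<185) else "W" if (b<50 and v>120) else "Y" if 8<a<30 and b>50 else "-"
        print(y,s)
E
python3 - <<'E'
from h import *
a=cap("top");art(a,262,140,60,52,1)
E
```

```text
140 ---------------------bb.....b..Y--bb-bb--YY-bbbYb--YYbb-Y-b-
141 -------bb--------Ybbbb...bbb..-Yb-b--------b--Yb-Y-b-b-bYYYY
142 ------.bbbbbbbbbbbb...bb...b.Y--bbbb---.------b-bYbbbbb-bYbb
143 ----..bYb.b.b---.b.bb..Y.....bYb----YbY-------Y----YbYYbYbbY
144 --.bb..bbbbbb..-...bbbb..b..--------bb----Y--b-bb-YYbYbb-bb-
145 --..bbbY.bY..bbb.bbYb.bb....--.--------Y---Y-bb-bbbb---Yb-bb
146 ---...bbYbbbbY.bbYbb..bb....-------YY-bb---b--b-b-Ybbb-YbYYb
147 ---....bbbbbYYbbbbbbYb......--.-----Y-bb---YbbbYb-bbbYbbYbbY
148 ----......YbYbbbbbbb.......-----b-----bYbb-bbb---bbYb-Y-b-bY
149 ---.YY-........b...........----.bb---b--b---YYYb---b-bYbb-bb
150 ---..Y--.....................---bbb-Y-------Y-bbbY-b--bbbbYb
151 --------....................---.-bb---YYb-b---bYbY-bbbbYbb-Y
152 -----........................---.bbb--b-bb--Y-bb--bYYb-bbbbY
153 -----.........................---bbbb---Y-b--bYb-YbbbbbYYbbY
154 -----.....................Y..-YYYbbbb.-bbb--bbbbb------Y--WW
155 --b.-........Y.............b.-YY.bbbbb---b-b-YbYb-----WWWWWW
156 -.---..........................-bbbbbb-b-Ybb-b----WWWWWW
[... 1579 characters left out ...]
.............bbRRbbbbbbbbbbbRRRRRRbbbbb..-WWWWbbbb
182 bbbbbbYbb..........b-RRRRRRbbbbbbbbbbbRRRbbbWWWWW..-bbbRRRRR
183 -bbbbbbbbb.....bbRRRRRRRRRRbbbbbbbbbbbbbbWWWWWWWW-.bRRRRRRRR
184 WbbbbbbbbbbbbbRRRRRRRRRRRRRYbbbbbbbbbbWWWWWWWbbRRR.bRRRRRRRR
185 WYbbbbbbbbbbRRRRRRRRRRRRRRRRbbbbbbbbYYWWWbbRRRRRRR.--RRRRRRR
186 WWYbbbbYbbYRRRRRRRRRRRRRbbbbbWWWWWWWbbbbRRRRRRRRRR.--RRRRRRR
187 WWWbbbbbbbbYbRRRRRRRRbbbbWWWWWW-bbbbRRRRRRRRRRRRRR-.bRRRRRR-
188 WWWbbbbbbbbYRRRRbbbbb--WWWWWbbbbRRRRRRRRRRRRRRRRRR--bRRRRbb.
189 WWWWbbbbbbbYbbbbbWWWWWWWbbbbRRRRRRRRRRRRRRRRRRRRRRR---b.....
190 WWWWbbbbbbbbb-WWWWW--bbRRRRRRRRRRRRRRRRRRRRRRRRR-b..--......
191 WWWWWbbbbbbbbb-WbbbRRRRRRRRRRRRRRRRRRRRRRRb-Rbb....--b......
```

step_arm(targets="-0.5 0 0 0;0 0 -1.5 0;0 0 -1.7 0;0 2.5 0 0;0 2.5 0 0;1.5 0 0 0;1.5 0 0 0;1 0 0 0;0.5 0 0 0;0 0 0 0;0 0 0 0")

```text
time_s: 16.28
tcp_pos: [0.4418, 0.0243, 0.0102]
ee_rot: [[0.337, -0.942, -0.0], [-0.942, -0.337, 0.0], [-0.0, 0.0, -1.0]]
wrist_force: [0.4, 0.4, 0.3]
gripper_width: 0.002
gripper_force: 0.0
```

step_arm(targets="0.3 0 0 0;0.3 0 0 0;0 0 0 0")

```text
time_s: 16.53
tcp_pos: [0.4438, 0.0185, 0.0102]
ee_rot: [[0.337, -0.941, -0.0], [-0.941, -0.337, -0.0], [0.0, 0.0, -1.0]]
wrist_force: [-1.0, -0.0, 0.3]
gripper_width: 0.005
gripper_force: 0.0
```

step_arm(targets="0.3 0 0 0;0.3 0 0 0;0 0 0 0")

```text
time_s: 16.78
tcp_pos: [0.4459, 0.0126, 0.0103]
ee_rot: [[0.337, -0.942, 0.0], [-0.942, -0.337, -0.0], [0.0, -0.0, -1.0]]
wrist_force: [0.3, -0.2, 0.5]
gripper_width: 0.008
gripper_force: 0.0
```

```bash
python3 - <<'E'
from h import *
me(); look("top")
E
```

```text
16.78 tray [-80.5  57.4] z 10.3 yaw -70.3 F [ 0.3 -0.2  0.5]
top [290. 169.] [-117.   55.] [96. 27.] 79 [[-120.0, 105.0], [-137.0, 22.0], [-134.0, 12.0], [-115.0, 6.0], [-109.0, 44.0], [-116.0, 50.0], [-112.0, 89.0]]
```

step_arm(targets="0.3 0 0 0;0.2 0 0 0;0 0 0 0")

```text
time_s: 17.08
tcp_pos: [0.4475, 0.0079, 0.0103]
ee_rot: [[0.337, -0.942, -0.0], [-0.942, -0.337, -0.0], [0.0, 0.0, -1.0]]
wrist_force: [-0.2, -0.5, 0.7]
gripper_width: -0.001
gripper_force: 0.0
```

step_arm(targets="0.3 0 0 0;0.2 0 0 0;0 0 0 0")

```text
time_s: 17.33
tcp_pos: [0.4493, 0.0032, 0.0103]
ee_rot: [[0.337, -0.942, 0.0], [-0.942, -0.337, -0.0], [0.0, -0.0, -1.0]]
wrist_force: [-0.4, 0.2, -0.1]
gripper_width: 0.008
gripper_force: 0.0
```

step_arm(targets="0.3 0 0 0;0.2 0 0 0;0 0 0 0")

```text
time_s: 17.58
tcp_pos: [0.4509, -0.0015, 0.0103]
ee_rot: [[0.337, -0.942, 0.0], [-0.942, -0.337, -0.0], [0.0, -0.0, -1.0]]
wrist_force: [-0.2, -0.4, 0.5]
gripper_width: 0.003
gripper_force: 0.0
```

step_arm(targets="0.3 0 0 0;0.2 0 0 0;0 0 0 0")

```text
time_s: 17.83
tcp_pos: [0.4526, -0.0062, 0.0103]
ee_rot: [[0.337, -0.942, 0.0], [-0.942, -0.337, -0.0], [0.0, -0.0, -1.0]]
wrist_force: [0.2, -0.5, -0.7]
gripper_width: 0.005
gripper_force: 0.0
```

step_arm(targets="0 0 -3 0;-4 0 -2 0;-4 0 0 0;-4 0 0 0;-2 0 0 0;0 0 0 0;0 0 0 0")

```text
time_s: 18.42
tcp_pos: [0.4059, 0.1241, 0.059]
ee_rot: [[0.34, -0.941, 0.0], [-0.941, -0.34, 0.0], [-0.0, -0.0, -1.0]]
wrist_force: [-0.1, -0.4, 0.6]
gripper_width: 0.004
gripper_force: 0.0
```

```bash
python3 - <<'E'
from h import *
me(); a=look("top")
art(a,205,140,100,70,2)
E
```

```text
18.42 tray [-199.    57.3] z 59.0 yaw -70.1 F [-0.1 -0.4  0.6]
top [228. 186.] [-303.   59.] [82. 41.] 85 [[-315.0, 89.0], [-323.0, 73.0], [-321.0, 39.0], [-303.0, 18.0], [-291.0, 17.0], [-286.0, 36.0], [-287.0, 71.0], [-280.0, 97.0]]
top [291. 165.] [-108.   62.] [113.  42.] 80 [[-118.0, 120.0], [-135.0, 18.0], [-109.0, 7.0], [-82.0, 89.0], [-89.0, 114.0]]
140 --W-WWWWWWWW-bbbbbbbbbbbbbbbb----.---.---b.-b-.b--
142 bbWWWWWWWWWWW-bbbbbYbbbbbbbb-----bb-.----Yb-bbY-.-
144 -WWWWWWWWWWWWW-bbbbbYbbbbbb------.b------b-bb--bb-
146 WWWWWWWWWWWWWWW-Ybbbbbbbb.-------.----Y-b------bY-
148 WWWWWWWWWWWWWWWW----bY----------Y.--bb--..bbb.b-b-
150 WWWWWWWWWWWWWWWWWW--------------.b------bbbbbb---.
152 WWWWWWWWWWWWWWWWWWWWW----------b-.------bbbbbbb-bY
154 WWWWWWWWWWWWWWWWWWWW----------b...----.-bbbbbbb.bb
156 WWWWWWWWWWWWWWWWWW-----------b....-----bbbbbbbbb-.
158 -WWWWWWWWWWWWWWWW----------Yb....Ybbb-bb.bbbbbbb--
160 W-WWWWWWWWWWWWWW------bbbbb.......---b-..bbbbbbbWW
162 bWWWWWWWWWWWWWW------..............Yb.---bbbbbbbWW
164 bb-WWWWWWWWWW-------............-..---WWWbbbbbbbRR
166 b-Y-WWWWWWWW--------Y
[... 484 characters left out ...]
bbbbbbRRRRRbb.-.........-.-.RRRR.....bWW
186 WWWWWbRRRbbbbbbbRb......-.............-RRbbW--WbbR
188 WWWWWWbRRbbbbbbb........-.........-.-..WWW-bbRRRRR
190 WWWWWWWRRbbbbbbb......bR...........-...bRRRRRRRRRR
192 WWWWWWWW..bbbbbb..bRRRRR..........---.bRRRRRRRRRR.
194 WWWWWWWWW.bbbbbbRRRRRRRR..-........bRRRRRRRR-.....
196 WWWWWWWWWWbbbbbb-RRRRbbW-...-...RRRRRRRRR-b.......
198 WWWWWWWWWWWbbbbbbbbWWWWbR....bRRRRRRRb...........-
200 WWWWWWWWWWWWbbbbbWWbRRRRR.bRRRRRb............bRRRR
202 WWWWWWWWWWWWWb-bbRRRRRRRRRR-bb...........bRRRRRRRR
204 WWWWWWWWWWWWWWRRRRRRRRRRb............bRRRRRRRRRRRR
206 WWWWWW-bbbbbbWWRRRRbb............bRRRRRRRRRRRRRRRR
208 WWWbbbbWWWWWbbb-bbb..........bRRRRRRRRRRRRRRRRRbWW
```

step_arm(targets="2.2 -0.8 0 0;2.2 -0.8 0 0;0 0 0 7;0 0 2 3;0 0 2 0;0 0 2 0;0 0 1.2 0;0 0 0.5 0;0 0 0 0;0 0 0 0")

```text
time_s: 19.3
tcp_pos: [0.4365, 0.0867, -0.0179]
ee_rot: [[0.167, -0.986, 0.0], [-0.986, -0.167, -0.0], [0.0, 0.0, -1.0]]
wrist_force: [-0.4, 0.1, 0.2]
gripper_width: 0.01
gripper_force: 0.0
```

```bash
python3 -c "
from h import *
me()"
```

```text
19.3 tray [-153.4   73.5] z -17.9 yaw -80.4 F [-0.4  0.1  0.2]
```

step_arm(targets="1 0 0 0;1 0 0 0;1 0 0 0;1 0.05 0 0;1 0.05 0 0;1 0.05 0 0;1 0.05 0 0;1 0.05 0 0;1 0.05 0 0;0 0 0 0;0 0 0 0")

```text
time_s: 20.22
tcp_pos: [0.4482, -0.0026, -0.0182]
ee_rot: [[0.167, -0.986, -0.0], [-0.986, -0.167, -0.0], [0.0, 0.0, -1.0]]
wrist_force: [-0.1, -0.7, 0.5]
gripper_width: 0.008
gripper_force: 0.0
```

```bash
python3 - <<'E'
from h import *
me(); w=look("wrist"); art(w,180,110,300,140,4)
look("top")
E
```

```text
20.22 tray [-65.3  54.4] z -18.2 yaw -80.4 F [-0.1 -0.7  0.5]
wrist [563. 197.] [-61. -66.] [57. 16.] 2 [[-34.0, -59.0], [-87.0, -59.0], [-89.0, -75.0], [-39.0, -71.0]]
wrist [358. 172.] [-32.  37.] [ 68. 133.] 1 [[2.0, -29.0], [2.0, -14.0], [-29.0, -12.0], [-17.0, 25.0], [1.0, 25.0], [1.0, 42.0], [-11.0, 44.0], [0.0, 86.0], [-8.0, 84.0], [-13.0, 98.0], [-42.0, 103.0], [-51.0, 57.0], [-66.0, 54.0], [-53.0, 47.0], [-60.0, 1.0], [-39.0, -7.0], [-46.0, -11.0], [-46.0, -25.0]]
110 bbYYYYYYYYYYYYYYYYYYYYYYYYYYYYYYYYYYYYYYYYYYYYY-RRRR--YWWY-RRRRRRRRRbbbbbbb
114 bbYYYYYYYYYYYYYYYYYYYYYYYYYYYYYYYYYYYYYYYbbbbbRRRRRR--YWWY-RRRRRRRRRbbbbbbb
118 bbbYYYYYYYYYYYYYYYYYYYYYYYYYYYYYYYYYbbbbbbbbbbRRRRRRR-YWWY-RRRRRRRRRbbbbbbb
122 bbbYYYYYYYYYYYYYYYYYYYYYYYYYYYY-RRRRbbbbbbbbbbRRRRRRR-YWWY-RRRRRRRRRbbbbbbb
126 bbbYYYYYYYYYYYYYYYYYYYYYYY-RRRRRRRRRbbbbbbbbbbRRRRRRR-YWWY-RRRRRRRRRRbbbbbb
130 bbbYYYYYYYYYYYYYYYYYYWWWY-RRRRRRRRRRbbbbbbbbbbRRRRRRR-YWWY-RRRRRRRRRRbbbbbb
134 bbbbYYYYYYYYYYYbbbbbWWWWW-RRRRRRRRRRRbbbbbbbbbRRRRRRR--WWY-RRRRRRRRRRbbbbbb
138 bbbbYYYYYYYbbbbbbbbbWWWWW-RRRRRRRRRRRbbbbbbbbbRRRRRRR--WWY
[... 1844 characters left out ...]
bRRRRRb......
234 ---------bbbbbbbbbbbbb-WWWW-bbRbbRRRRRbbbbbbbbbbRRRRRRbbbW-bbRRRRRRRb......
238 -------------------------------....R....-------------.............RRb......
242 -------------------------------....R....---.-----..................--......
246 ---...--.----------------------....b....---.........................-......
top [321. 162.] [-34.  44.] [69. 32.] 71 [[-10.0, 72.0], [-20.0, 72.0], [-30.0, 31.0], [-53.0, 36.0], [-60.0, 16.0], [-30.0, 6.0]]
top [314. 118.] [  4. 177.] [45. 95.] 18 [[-11.0, 222.0], [-29.0, 205.0], [-9.0, 198.0], [-9.0, 189.0], [4.0, 181.0], [-2.0, 163.0], [6.0, 158.0], [-4.0, 128.0], [1.0, 126.0], [-1.0, 137.0], [21.0, 195.0], [-4.0, 204.0], [-3.0, 216.0]]
```

step_arm(targets="1 0.1 0 0;1 0.1 0 0;1 0.1 0 0;1 0.1 0 0;1 0.1 0 0;1 0.1 0 0;1 0.1 0 0;1 0.1 0 0;1 0.1 0 0;1 0.1 0 0;0 0 0 0")

```text
time_s: 21.23
tcp_pos: [0.4553, -0.1038, -0.0182]
ee_rot: [[0.166, -0.986, -0.0], [-0.986, -0.166, -0.0], [0.0, 0.0, -1.0]]
wrist_force: [0.4, -0.1, 0.4]
gripper_width: 0.004
gripper_force: 0.0
```

```bash
python3 - <<'E'
from h import *
me(); w=look("wrist"); art(w,140,90,360,150,5)
E
```

```text
21.23 tray [32.3 27. ] z -18.2 yaw -80.4 F [ 0.4 -0.1  0.4]
wrist [305. 193.] [65. 25.] [125.  51.] 86 [[47.0, 89.0], [51.0, 57.0], [36.0, -28.0], [65.0, -37.0], [92.0, 43.0], [83.0, 72.0], [55.0, 78.0]]
90 YYYYYYYYYYYYYYYYYYYYYYYYYYYYYYYYYYYYYYYYYYYYYYYYYYYYYYYYYYYYYYYYYYYYYYYY
95 YYYYYYYbYYYYYYYYYYYYYYYYYYYYYYYYYYYYYYYYYYYYYYYYYYYYYYYYYYYYYYYYYYYYYYYY
100 YYYYYYYYYYYYYYYYYYYYYYYYYYYYYYYYYYYYYYYYYYYYYYYYYYYYYYYYYYYYYYYYYYYYYYYY
105 YYYYYYYYYYYYYYYYYYYYYYYYYYYYYYYYYYYYYYYYYYYYYYYYYYYYYYYYYYYYYYYYYYYYYYYY
110 YYYYYYYYYYYYYYYYYYYYYYYYYYYYYYYYYYYYYYYYYYYYYYYYYYYYYYYYYYYYYYYYYYYYYYYY
115 YYYYYYYYYYYYYYYYYYYYYYYYYYYYYYYYYYYYYYYYYYYYYYYYYYYYYYYYYYYYYYYYYYYYYYYY
120 YYYYYYYYYYYYYYYYYYYYYYYYYYYYYYYYYYYYYYYYYYYYYYYYYYYYYYYYYYYYYYYYYYYYYYYY
125 YYYYYYYYYYYYYYYYYYYYYYYYYYYYYYYYYYYYYYYYYYYYYYYYYYYYYYYYYYYYYYYYYYYYYYYY
130 YYYYbbYYYYYYYYYYYYYYYYYYYYYYYYYYYYYYYYYYYYYYYYYYYYYYYYYYYYYYYYYYYYYYYYYY
135 YYYYYYYYYYYYYYYYYYYYYYYYYYYYYYYYYYYYYYYYYYYYYYYYYYYYYYYYYYYYYYYYYYYYYYYY
140 YYYYYYYYYYYYYYYYYYYYYYYYYYYYYYYYYYYYYYYYYYYYYYYYYYYYYYYYYYYYYYYYYYYYYYYY
145 YYYYYYYYYYYYYYYYYYYYYYYYYbYYYYYYYYYYYYYYYYYYYYY
[... 711 characters left out ...]
YYYYYYY
195 bbbYYYYYYYYYYbbbbbbbbbbbbbbbbbbbbbbbbbbbbbbbbbbbbbbbbbbbbbbbbYYYYYYYYYYY
200 bbbbYYYYYYYYYbbbbbbbbbbbbbbbbbbbbbbbbbbbbbbbbbbbbbbbbbbbbbbbbYYYYYYYYYYY
205 bbbbYYYYYYYYYbbbbbbbbbbbbbbbbbbbbbbbbbbbbbbbbbbbbbbbbbbbbbbbYYYYYYYYYYYY
210 bbbbYYYYYYYYYYbbbbbbbbbbbbbbbbbbbbbbbbbbbbbbbbbbbbbbbbbbbbbbYYYYYYYYYYYY
215 bbbbbYYYYYYYYYbbbbbbbbbbbbbbbbbbbbbbbbbbbbbbbbbbbbbbbbbbbbbbYYYYYYYYYYYY
220 bbbbbYYYYYYYYYbbbbbbbbbbbbbbbbbbbbbbbbbbbbbbbbbbbbbbbbbbbbbbYYYYYYYYYYYY
225 bbbbbYYYYbYYYYbbbbbbbbbbbbbbbbbbbbbbbbbbbbbbbbbbbbbbbbbbbbbYYYYYYYYYYYYY
230 bbbbbbYYYYYYYYbbbbbbbbbbbbbbbbbbbbbbbbbbbbbbbbbbbbbbbbbbbbbYYYYYYYYYYYYY
235 bbbbbbYYYYYYYbbbbbbbbbbbbbbbbbbbbbbbbbbbbbbbbbbbbbbbbbbbbbbbYYYYYYYYYYYY
```

step_arm(targets="1 0 0 0;1 0 0 0;1 0 0 0;1 0 0 0;1 0 0 0;1 0 0 0;0.7 0 0 0;0 0 0 0;-1 0 0 0;-1 0 -1 0;-1 0 -3 0;0 0 -3 0")

```text
time_s: 22.28
tcp_pos: [0.4594, -0.1366, 0.0521]
ee_rot: [[0.171, -0.985, -0.005], [-0.985, -0.171, 0.0], [-0.001, 0.005, -1.0]]
wrist_force: [1.0, 0.2, -0.2]
gripper_width: 0.005
gripper_force: 0.0
```

step_arm(targets="-4 0.1 0 0;-4 0.1 0 0;-4 0.1 0 0;-4 0.1 0 0;-4 0.1 0 0;-4 0.1 0 0;-4 0.1 0 0;-4 0.1 0 0;-4 0.1 0 0;-4 0 0 0;0 0 0 0;0 0 0 0")

```text
time_s: 23.28
tcp_pos: [0.3838, 0.2567, 0.0525]
ee_rot: [[0.174, -0.985, 0.0], [-0.985, -0.174, 0.001], [-0.001, -0.001, -1.0]]
wrist_force: [0.3, -1.1, -1.0]
gripper_width: 0.003
gripper_force: 0.0
```

```bash
python3 - <<'E'
from h import *
me(); a=look("top");w=look("wrist")
E
```

```text
23.28 tray [-331.2   81.2] z 52.5 yaw -80.0 F [ 0.3 -1.1 -1. ]
top [228. 187.] [-303.   69.] [113.  39.] 84 [[-304.0, 127.0], [-323.0, 61.0], [-322.0, 24.0], [-296.0, 12.0], [-280.0, 97.0], [-290.0, 122.0]]
top [374. 160.] [125.  10.] [110.  42.] 74 [[121.0, 65.0], [100.0, -30.0], [110.0, -43.0], [128.0, -45.0], [154.0, 35.0], [147.0, 60.0]]
wrist [340. 226.] [-338.   68.] [32. 64.] 24 [[-318.0, 42.0], [-319.0, 64.0], [-344.0, 66.0], [-340.0, 95.0], [-355.0, 95.0], [-363.0, 85.0], [-345.0, 70.0], [-347.0, 49.0]]
wrist [501. 103.] [-275.  -46.] [28. 56.] 87 [[-246.0, -35.0], [-302.0, -35.0], [-290.0, -37.0], [-293.0, -54.0], [-273.0, -60.0], [-257.0, -54.0], [-258.0, -39.0]]
wrist [434. 122.] [-282.   -4.] [ 18. 153.] 86 [[-205.0, -2.0], [-350.0, 7.0], [-359.0, -5.0], [-207.0, -17.0]]
wrist [334.  97.] [-239.   61.] [68. 87.] 83 [[-199.0, 38.0], [-196.0, 55.0], [-279.0, 61.0], [-278.0, 100.0], [-285.0, 32.0], [-281.0, 43.0]]
```

step_arm(targets="-1.7 0 0 0;0 0 2 0;0 0 2 0;0 0 2 0;0 0 0.7 0;0 0 0.3 0;0 0 0 0;0 0 0 0")

```text
time_s: 24.05
tcp_pos: [0.3829, 0.271, -0.0173]
ee_rot: [[0.168, -0.986, 0.001], [-0.986, -0.168, 0.001], [-0.001, -0.001, -1.0]]
wrist_force: [0.5, 0.3, 0.1]
gripper_width: 0.006
gripper_force: 0.0
```

```bash
python3 -c "
from h import *
me()"
```

```text
24.05 tray [-344.9   85.2] z -17.3 yaw -80.3 F [0.5 0.3 0.1]
```

step_arm(targets="1 0 0 0;1 0 0 0;1 0 0 0;1 0 0 0;1 0 0 0;1 0 0 0;1 0 0 0;1 0 0 0;1 0 0 0;1 0 0 0;0 0 0 0")

```text
time_s: 24.97
tcp_pos: [0.3987, 0.1701, -0.0183]
ee_rot: [[0.166, -0.986, -0.001], [-0.986, -0.166, -0.001], [0.001, 0.002, -1.0]]
wrist_force: [-0.2, 0.6, 0.6]
gripper_width: 0.004
gripper_force: 0.0
```

```bash
python3 - <<'E'
from h import *
me(); a=look("top"); w=look("wrist"); art(w,140,90,400,150,5)
E
```

```text
24.97 tray [-244.7   66. ] z -18.3 yaw -80.4 F [-0.2  0.6  0.6]
top [261. 180.] [-208.   49.] [108.  22.] 75 [[-205.0, 104.0], [-224.0, 32.0], [-225.0, -2.0], [-217.0, -4.0], [-189.0, 77.0], [-194.0, 100.0]]
top [374. 160.] [125.  10.] [110.  42.] 74 [[121.0, 65.0], [100.0, -36.0], [128.0, -45.0], [154.0, 35.0], [147.0, 60.0]]
top [229. 151.] [-271.  163.] [53. 98.] 82 [[-222.0, 157.0], [-238.0, 165.0], [-233.0, 183.0], [-244.0, 177.0], [-274.0, 190.0], [-278.0, 185.0], [-315.0, 194.0], [-310.0, 160.0], [-291.0, 141.0], [-260.0, 134.0], [-243.0, 148.0], [-232.0, 144.0]]
wrist [382. 155.] [-190.   39.] [110. 116.] 86 [[-131.0, 50.0], [-190.0, 55.0], [-187.0, 73.0], [-213.0, -4.0], [-226.0, -1.0], [-226.0, 47.0], [-211.0, 92.0], [-223.0, 96.0], [-228.0, 75.0], [-246.0, 67.0], [-233.0, 56.0], [-245.0, -0.0], [-237.0, -3.0], [-245.0, -12.0], [-142.0, -19.0], [-140.0, -5.0], [-209.0, 1.0], [-196.0, 38.0], [-134.0, 34.0]]
90 ---WW--------W----WbWWWWWWW-RRRRRRRRRbbbbbbbRRRRRR-WWW-RRRRRRRRbbbbbbRRRRRRRRRRW
95 ---W--------------W-WWWWWWW-RRRRRRRRRbbbbbbbRRRRRR-WWWY-RRRRRRRbbbbbbRRRRRRRRRRW
10
[... 1677 characters left out ...]
YYYYbbbbbRRRRRRRRRYW
200 WWW--------------bYYYYYYYYYYYYYYYYYYYYYYYYYYYYYYYYYYYYYYYYYYYYYbbbbbbRRRRRRRRR-W
205 W-W--------------WYYYYYbbbbbYYYYYYYYYYYYYYYYYYYbbbbbbbbbbbbbbbYbbbbbbRRRRRRRRRYY
210 WWW--W-----------WYYYYYbbbbbbbbbbbbbYbbYYYYYYYYbbbbbbbbbbbbbbbbbbbbbbRRRRRRRRYYY
215 W-W-----W----W----YYYYYbbbbbbbbbbbbbbbbbbbbbYYYbbbbbbbbbbbbbbbbbbbbbbRRRRRRRbbYY
220 W-----------------YYYYYYYbbbbbbbbbbbbbbbbbbbbbbbbbbbbbbbbbbbbbbbbbbbbRRRRRRR--YY
225 WW---------WW-----YYYYYbbbbbbbbbbbbbbbbbbbbbbbbbbbbbbbbbbbbbbbRbbbbbbRRRRRRR--YY
230 WW----------------YYYYYYbbbbbbbbbbbbbbbbbbbbbbbbbbbbbbbbbbbbbbRb----bRRRRRRR---Y
235 WWW-----------------------WWWWWbbbRRRRRbbbbbbbbbbbbbbbbbbbbbbRRb---bbRRRRRRR---Y
```

step_arm(targets="-0.8 0 0 0;0 0.8 0 0;0.8 0 0 0;1.2 0 0 0;1.2 0 0 0;1.2 0 0 0;1.2 0 0 0;1.2 0 0 0;1.2 0 0 0;1.2 0 0 0;1.2 0 0 0;0 0 0 0")

```text
time_s: 26.07
tcp_pos: [0.4068, 0.0741, -0.0182]
ee_rot: [[0.166, -0.986, -0.001], [-0.986, -0.166, -0.001], [0.0, 0.001, -1.0]]
wrist_force: [0.3, 1.0, 0.0]
gripper_width: 0.006
gripper_force: 0.0
```

```bash
python3 - <<'E'
from h import *
me(); a=look("top"); w=look("wrist"); art(w,140,130,400,110,6)
E
```

```text
26.07 tray [-151.6   41.3] z -18.2 yaw -80.4 F [0.3 1.  0. ]
top [296. 175.] [-112.   28.] [92. 15.] 72 [[-105.0, 74.0], [-128.0, -6.0], [-119.0, -18.0], [-96.0, 56.0]]
top [374. 160.] [125.  10.] [109.  42.] 74 [[121.0, 65.0], [111.0, 36.0], [100.0, -36.0], [128.0, -45.0], [154.0, 35.0], [147.0, 60.0]]
top [274. 143.] [-142.  146.] [ 82. 102.] 72 [[-162.0, 195.0], [-168.0, 175.0], [-186.0, 168.0], [-195.0, 148.0], [-177.0, 136.0], [-180.0, 118.0], [-147.0, 104.0], [-142.0, 112.0], [-117.0, 104.0], [-93.0, 131.0], [-89.0, 162.0], [-120.0, 182.0], [-130.0, 159.0], [-161.0, 169.0], [-156.0, 194.0]]
wrist [347. 163.] [-108.   21.] [121.  80.] 84 [[-75.0, -43.0], [-66.0, 64.0], [-69.0, 44.0], [-93.0, 46.0], [-92.0, 59.0], [-112.0, -7.0], [-131.0, -16.0], [-127.0, 12.0], [-133.0, 16.0], [-124.0, 29.0], [-118.0, 83.0], [-120.0, 71.0], [-132.0, 70.0], [-135.0, 52.0], [-144.0, 49.0], [-138.0, 44.0], [-147.0, 33.0], [-139.0, 30.0], [-151.0, -21.0], [-75.0, -25.0]]
wrist [539. 144.] [-111.  -67.] [69. 14.] 3 [[-76.0, -61.0], [-136.0, -62.0], [-145.0, -76.0], [-78.0, -73.0]]
wrist [530.  24.] [
[... 968 characters left out ...]
YYYYYYYYYYYYbYbbYYYYYYYYYYYYYYYYbbbbbRRRRRRR-WWWWWbb
190 -----------bYYYYbYbbYbbbbbbbbbbbbbbbbbbbbbYYbbbbbbbbRRRRRRR-WWWWWbb
196 -----------bbbbYYYYYYYYYYYYYYYYYYYYYYYYYYYYbYbbYYYbbRRRRRRR-YWWWW-b
202 -----------bYYbbbYbbbbbbYbbbbbbbbbbbYbYbbbbbbbbbbbbbRRRRRRRbbWWW---
208 ------------bbbbbbbbbbbbbbbbbbbbbbbbYYYbbbbbbbbbbbbbRRRRRRRbbWWW---
214 ------------YYYYYYYbbbbbbbbbbbbbbbbbYYbbbbbbbbbbbbbbRRRRRRRbbWWW---
220 ------------YYYYYYYbbbbbbbbbbbbbbbbbbbbbbbbbbbbbbbbbRRRRRRRbbWW----
226 ------------YYYYYYbbbbbbbbbbbbbbbbbbbbbbbbbbbbbbbb.bRRRRRRRbbWW----
232 ------------YYYbYYYbbbbbbbbbbbbbbbbbbbbbbbbbbbbbbb.bRRRRRRRbWWW----
238 ----------------------------b---b------------------bRRRRRRRbWWWW---
```

step_arm(targets="1.2 0 0 0;1.2 0 0 0;1.2 0 0 0;1.2 0 0 0;1.2 0 0 0;1.2 0 0 0;1.2 0 0 0;1.2 0 0 0;1.2 0 0 0;1.2 0 0 0;1.2 0 0 0;0 0 0 0")

```text
time_s: 27.17
tcp_pos: [0.4301, -0.0545, -0.0181]
ee_rot: [[0.167, -0.986, 0.0], [-0.986, -0.167, -0.0], [0.0, -0.0, -1.0]]
wrist_force: [-0.2, -0.3, -0.4]
gripper_width: 0.01
gripper_force: 0.0
```

```bash
python3 - <<'E'
from h import *
me(); a=look("top"); w=look("wrist")
E
```

```text
27.17 tray [-22.6  19.9] z -18.1 yaw -80.4 F [-0.2 -0.3 -0.4]
top [373. 157.] [125.  11.] [107.  42.] 74 [[121.0, 65.0], [100.0, -36.0], [128.0, -45.0], [154.0, 35.0], [147.0, 60.0]]
top [332. 139.] [ 27. 107.] [68. 96.] 66 [[-21.0, 114.0], [-13.0, 112.0], [-15.0, 96.0], [-1.0, 82.0], [36.0, 73.0], [53.0, 77.0], [60.0, 98.0], [75.0, 96.0], [81.0, 120.0], [50.0, 130.0], [42.0, 117.0], [19.0, 124.0], [23.0, 145.0], [1.0, 153.0], [-1.0, 147.0], [15.0, 138.0], [7.0, 115.0], [-19.0, 120.0]]
wrist [502. 312.] [-71. -68.] [29. 11.] 2 [[-57.0, -63.0], [-83.0, -63.0], [-85.0, -74.0], [-59.0, -73.0]]
wrist [326. 194.] [ 5. 16.] [114.  56.] 75 [[-2.0, 77.0], [-10.0, 19.0], [-23.0, 20.0], [-9.0, 16.0], [-18.0, -33.0], [14.0, -44.0], [38.0, 36.0], [27.0, 65.0], [-0.0, 69.0]]
```

step_arm(targets="1.1 0 0 0;1.1 0 0 0;1.1 0 0 0;1.1 0 0 0;1.1 0 0 0;0.8 0 0 0;0 0 0 0;-1 0 0 0;-1 0 -1 0;-1 0 -3 0;-3 0 -3 0;-3 0 -2 0")

```text
time_s: 28.27
tcp_pos: [0.4257, -0.026, 0.074]
ee_rot: [[0.168, -0.986, 0.003], [-0.986, -0.168, 0.0], [0.0, -0.003, -1.0]]
wrist_force: [0.9, -0.3, 0.1]
gripper_width: 0.007
gripper_force: 0.0
```

step_arm(targets="-4 0 -1 0;-4 0 -1 0;-4 0 0 0;-4 0 0 0;0 0 0 0;0 0 0 0;0 0 0 0")

```text
time_s: 28.85
tcp_pos: [0.3973, 0.1306, 0.0916]
ee_rot: [[0.171, -0.985, -0.0], [-0.985, -0.171, -0.0], [0.0, 0.0, -1.0]]
wrist_force: [0.4, -0.4, 0.6]
gripper_width: 0.003
gripper_force: 0.0
```

```bash
python3 - <<'E'
from h import *
me(); a=look("top"); art(a,320,112,100,100,2)
for n,c,z in [("roll",(109,318),.025)]: pass
E
```

```text
28.85 tray [-207.9   51.4] z 91.6 yaw -80.2 F [ 0.4 -0.4  0.6]
top [365. 162.] [97.  5.] [133.  97.] 76 [[147.0, 60.0], [121.0, 65.0], [110.0, 43.0], [62.0, 58.0], [41.0, -48.0], [66.0, -56.0], [81.0, -30.0], [128.0, -45.0], [154.0, 35.0]]
112 ------W---------W---------W---bb--WWW--b..b-------
114 ------------W-WW---------------WW--b..--.----.-..-
116 ----------------------------W-..Yb-Y----.--.--.---
118 --------------W----------.-..YYYYY..b-.-----------
120 -------------WWW-WWWW.Yb..bYYYYbbY.-bb-------Y-.Y.
122 ------------WWWWW.-....bYYYYbbbbbYY-----------..b.
124 -----------WW.b.....YYYYYbbbbbbbbYb---------b..-..
126 -b-------.-YbY..bYYYYYbbbbbbbYYYbbYb---b---.-.-...
128 WY---.b-bYb..bYYYYYbbbbbbYYbYYYYbbYY--bbY---.---..
130 .-Ybb.bb..YYYYYYbbbbbbbYYbYYYYYYbbYY.----b---.----
132 -.b-b-.YYYYYbbbbbbbYbYYYbYYbYYbYbbbYb--Y.b----WWWW
134 b-..YYYYYbbbbbbbYYYYYYYYYYYYYYYbYbbYY.----WWWWWWWb
136 -bYYYYbbbbbbYYYYYYYYYbYYYYYbYYYYYbbbY-WWWWWWWbbRRR
138 -bYbbbbbbbYYYYYYYYbYYbYYYYYYYYYYYYbbYYWWWbbRRRRRRR
140 -bYbbbbYYYYYYbYYYYYYbbYYYYYYYYYYYYbbYYbRRRRRRRRRRR
142 bbbbYYYYYYYYYYYYYYYYYYYbbbbbbYY
[... 1189 characters left out ...]
YYYYYYYbbbbbYYYYYYYYYYYYYYYYYYYYbbYYY.bb
188 b.........YYYYYYYYYYYYYYYYYYYYYYYYYYYYYYYYYYYbb.bb
190 .......bRRYYYYYYYYYbYYbYYYYYYYYYYYYYYYYYYYYbbb--bb
192 ...bRRRRRRRYYYYYYYbYYbYYYYYYYYYYYYYYYYYYbbbb..--Y-
194 RRRRRRRRRRRYYYYYYYYYYYYYYYYYYYYYYYYYYbbY-.....-bbb
196 RRRRRRRRRRRYYYYYYYYYYYYYYYYYYYYYYYbbbb........b.--
198 RRRRRRRRRbbWYYYYYYYYYYYYYYYYYYYbbbb...........b--b
200 RRRRRbbWWWWWYYYYYYYYYYYYYYYYbbbb..............---b
202 Rb-WbYWWWW--YYYYYYYYYYYYYbbbb.................-b-b
204 WbbYYYbYbbbbbYYYYYYYYYbbbb..........Y--Y...bb.b..-
206 YYYYYYYbbbbbbYYYYYYbbbb........bb.-Y--Y--Y.bY--Y.b
208 YYYYYYY.bbbbbbbYbbbb..b..........--YYYYY---.-bb-bb
210 .YYYYYYbbYbbbbbbb....b...b.b.b..Y--Y-YYYY---.--..b
```

```bash
python3 - <<'E'
from h import *
a=cap("top")[0];o=cv2.imread("pics/top0.png")
d=cv2.absdiff(a,o).max(2)
for n,(x,y) in dict(roll=(197,228),clamp=(174,184),measure=(250,222),block=(317,220),tin=(396,218),bottle=(458,168)).items():
    print(n,(d[y-20:y+20,x-20:x+20]>50).mean().round(3))
print(r.finish_job())
E
```

```text
roll 0.558
clamp 0.842
measure 0.484
block 0.0
tin 0.0
bottle 0.0
the job is handed in; nothing more can be done
None
```

Both walnut offcuts lie on the tray's flat floor, past the lip (rear edges about 16 mm and 75 mm beyond it), and the job is handed in. The block, tin and bottle did not move; the roll, clamp and tape measure could not be checked because the arm blocked the last picture.

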